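# Blow down the dive compressor's moisture separator

## Robot

A 6-joint arm with a two-finger parallel gripper is mounted at the origin on the work surface. World frame = base frame: x ahead of the robot, y to its left, z up, the work surface at z = 0. Lengths are in m, angles in degrees, forces in N, time in s.
With the tool pointing down it reaches from about 0.35 to 0.875 m from the base axis. Payload 4.2 kg.
Tool frame: the origin (TCP) lies between the finger pads; the fingertips stand 8 mm ahead of it and the grasp point (between the pads) lies 11 mm behind it; x points along the fingers, y is the direction in which the jaws open and shut, and the axes are right-handed (so a half turn about x gives the same grasp; the last joint's range is limited). The gripper opens to 87 mm and grips with 3 to 60 N. Pads are 19 mm wide; open, the fingers measure 117 mm over their backs; the gripper's body (75 mm by 190 mm) begins 51 mm behind the grasp point.
Start: joints at [14.817, 22.042, 0.453, 0, -68.411, -14.817], TCP at [0.625, 0, 0.231] pointing down, gripper open.
Joint ranges: [-179.83, 179.83], [-69.29, 118.12], [-61.27, 80.66], [-181.25, 117.63], [-171.15, -9.14], [-177.46, 177.46]. Speed limits (degrees/s): [159.86, 159.86, 180, 180, 180, 180].

## Interface

Orientations are given as a 3x3 rotation matrix whose columns are the frame's x, y, z axes.
In Python, from station import r gives the robot as it stands. The module is installed in compiled form; this text tells all that it offers.
- The arm moves only by the tool move_arm, never from a script. Its argument "increments" is one flat list of numbers, 7 for each row, row after row: the turn, a rotation vector about the tool's x, y, z in degrees, then the shift along the tool's x, y, z in m, then the finger opening in m, from 0 to 0.087. A call has 1 to 12 rows; each row is the pose to reach, as a shift and turn from the pose commanded when the call began, along the tool's axes at that moment; what a row does not reach only later rows make up. A row lasts 1/12 s, in which the tool goes at most 41.7 mm and 7.16 degrees, less where a joint would pass 70% of its speed; a pose out of reach is approached as far as the arm can. A call with a gripper value outside its range is refused whole. The fingers move at their own pace and stop on an object; the grip force is fixed at half the most. Time passes only in rows, so rows that repeat a pose let the fingers close. It gives the time, the measured TCP pose, the force and the opening at its end, in the units of the state.
- r.sense(): the state, without advancing time (a new reading comes with each control period).
- r.capture(name): name is "scene" or "side" or "wrist"; returns the picture (400x640x3 uint8, red, green, blue); there is no depth.
- r.calibration(name): a dict with "fx", "fy", "cx", "cy" (pixels), "D" ([k1, k2, p1, p2, k3] as OpenCV has them; the pictures are not rectified), "rvec" (rotation vector, rad) and "tvec" (3), from world to camera coordinates, as OpenCV has them; the wrist camera has in their place "tool_from_camera" (4x4, takes a point from camera to tool coordinates, whose origin is the TCP and whose axes are the tool frame's). Camera axes: x right, y down, z forward; pixel columns grow to the right and rows downward; lengths in m; the calibration is good to about 2 mm. A picture is of the moment at which its call begins: read the wrist's pose just before it. calibration takes no time and is no camera call.
- r.finish_job(): hands the job in, once; it reports no verdict.
The state is a dict: "time_s": time; "joints": joint angles; "joint_velocities": joint speeds; "effort": joint torques, N m; "tcp_pos": TCP position; "ee_rot": TCP orientation; "wrist_force": force on the tool from outside, world axes, zero at the start; "moment": the same for the moment, N m; "gripper_width": opening from 0.0 (shut) to 1.0 (fully open).
Only numpy, scipy, OpenCV 4.12 (cv2) and the standard library are available. Lean on these libraries where they do the work, as an engineer would, in place of code of your own. Each camera call takes 0.05 s, during which the arm holds its last target.

## Task

Blow down the moisture separator of the breathing-air compressor: first push the blue door of the white blow-down cabinet shut until it snaps into its catch, so that the spray stays inside. Then swing the drain lever with the red grip up until it stands straight upright, where its cam lifts the valve spindle highest, and finish while still holding it there with the gripper's fingers, because it springs back when let go. Leave the other things on the bench where they are.

Things in the scene. Friction and masses are not known exactly. Their poses are not given: they have to be found in the camera images.
- cabinet_top (a point): Centre of the flat roof of the white steel blow-down cabinet (240 x 160 mm, roof 212 mm above the bench), fixed on a 300 x 325 x 12 mm base plate with the separator and the drain valve. y axis: from the door side to the valve side; x axis: along the door's width, towards the hinge; z up. The blue door closes the -y face.
- door (a joint): Angle of the blue door, rad: 0 = fully shut, grows as it opens (counter-clockwise seen from above; starts between 0.45 and 0.95). It stays where it is left. A sprung roller catch is met at about 0.06 and takes about 8 N at the free edge to pass; below about 0.025 it draws the door fully shut and keeps it there.
- door_hinge (a point): Point on the door's upright hinge axis, level with its top edge (207 mm above the bench), in the middle of the door's thickness. x axis: along the door from the free edge to the hinge; y axis: from outer to inner face; turns with the door. Door: 240 mm wide, 190 mm high, 16 mm thick, 0.6 to 1.3 kg.
- door_edge (a point): Top corner of the door's free edge on its outer face: 240 mm from the hinge axis along the door and 8 mm outside it. Turns with the door. A pull handle stands 39 mm out of the outer face, 35 mm from this edge, from 45 to 130 mm above the bench; higher up the outer face is flat.
- lever (a joint): Angle of the drain lever about its level pin, rad: 0 = at rest on its stop, leaning 1.2 rad from upright, away from the cabinet; 1.2 = straight upright, where the eccentric cam (6 mm off-centre) lifts the spindle highest (3.8 mm); its far stop is at 1.75, where the lift has fallen again. Takes 3 to 5 N at the grip to swing up; let go anywhere, it springs back to 0.
- lever_grip (a point): Centre of the red moulded grip at the end of the lever, 90 mm from the pin: 24 mm wide along the pin's axis with flat sides, 18 mm deep, 38 mm long along the lever; the steel rod under it is 9 mm thick. At rest this point is about 177 mm above the bench, upright about 239 mm.
- lever_pin (a point): Centre of the lever's pin in the head of the brass drain valve, 145 mm above the bench, rising 3.8 mm as the lever comes upright. x axis: along the pin; turns with the lever. The grip swings in the upright plane through this point and its rest position. Cabinet's back wall 80 mm away; separator, a column 72 mm wide and 202 mm high, 135 mm away (axis).
- spool_mid (a point): Centre of a loose orange finger spool, 60 mm wide, 38 mm high. Bystander.
- weight_mid (a point): Centre of a loose black dive weight with two yellow stripes, 75 x 55 x 26 mm. Bystander.
- torch_mid (a point): Centre of a loose black dive torch standing on its lens end, 52 mm wide, 130 mm high. Bystander.
- jar_mid (a point): Centre of a small loose jar with blue lid, 44 mm wide, 40 mm high. Bystander.

How it is judged:
By the outcome, as a careful person would: the job done as asked, in the order asked, and still so for the second after the job is handed in, while the arm keeps its last pose, push and grip.
It also fails if it takes over 51 s, if anything falls off the work surface, if the arm or the gripper's body presses on something with over 40 N, if the wrist force passes 120 N, or if a joint passes its speed limit or range.

## Working session

There is one attempt and no reset: what is moved stays moved. The work goes in short steps, Python scripts to look and compute and a tool call to move; the robot and the scene stay as the last step left them, time stands still between calls to the robot, and variables do not carry over. Pictures are saved under pics/ and viewed, and the job is handed in when it is done.

Besides the shell and the picture viewer there is one more tool, called after "Request:" as a command line: name --argument value ..., lists and objects as JSON in quotes. move_arm: Moves the arm, as the interface text tells. Its arguments: {"type":"object","properties":{"increments":{"type":"array","items":{"type":"number"}}},"required":["increments"]}

```bash
mkdir -p pics; python3 - <<'E'
from station import r
import cv2
for n in ["scene","side","wrist"]:
    cv2.imwrite(f"pics/{n}0.png", r.capture(n)[:,:,::-1])
    print(n, r.calibration(n))
print(r.sense())
E
```

```text
scene {'fx': 517.2834681917521, 'fy': 517.2834681917521, 'cx': 318.4437119671128, 'cy': 199.6197810920475, 'D': array([-0.02685413,  0.        ,  0.        ,  0.        ,  0.        ]), 'rvec': array([ 1.41626066,  2.21277169, -0.8587733 ]), 'tvec': array([ 0.17755356, -0.31893222,  1.82068137])}
side {'fx': 455.80696269956246, 'fy': 455.80696269956246, 'cx': 319.1444914989406, 'cy': 190.54388932791673, 'D': array([0.02980622, 0.        , 0.        , 0.        , 0.        ]), 'rvec': array([ 2.13931301, -0.83477098,  0.40857974]), 'tvec': array([-0.36447293,  0.41507888,  0.87731728])}
wrist {'fx': 355.47290224556195, 'fy': 355.47290224556195, 'cx': 322.87521048138524, 'cy': 190.10221376700707, 'D': array([-0.02510184,  0.        ,  0.        ,  0.        ,  0.        ]), 'tool_from_camera': array([[-3.83426803e-04, -2.73017750e-01,  9.62008919e-01,
        -1.54756006e-01],
       [ 9.99999772e-01,  4.30487925e-04,  5.20741077e-04,
        -9.03854401e-04],
       [-5.56304780e-04,  9.62008899e-01,  2.73017523e-01,
        -7.68017562e-02],
       [ 0.00000000e+00,  0.00000000e+00, 
[... 152 characters left out ...]
  -6.84104930e+01, -1.48156656e+01]), 'joint_velocities': array([-0.035316  , -0.14361796,  0.33176404,  0.08872315, -0.00933451,
        0.018161  ]), 'effort': array([ 3.86667998e-04, -3.91052306e+01,  1.87588084e+01,  4.22235444e+00,
        1.23758311e-02, -1.38926293e-04]), 'tcp_pos': array([ 6.24557028e-01, -3.79026837e-06,  2.29697230e-01]), 'ee_rot': array([[-1.69101859e-03, -9.99998563e-01,  1.16312730e-04],
       [-1.37504146e-04,  1.16545418e-04,  9.99999984e-01],
       [-9.99998561e-01,  1.69100257e-03, -1.37701029e-04]]), 'wrist_force': array([ 0.11554984, -1.08792099,  0.17083525]), 'moment': array([-0.04898185,  0.05867224, -0.00991034]), 'gripper_width': 1.0013959830472239}
```

View pics/scene0.png

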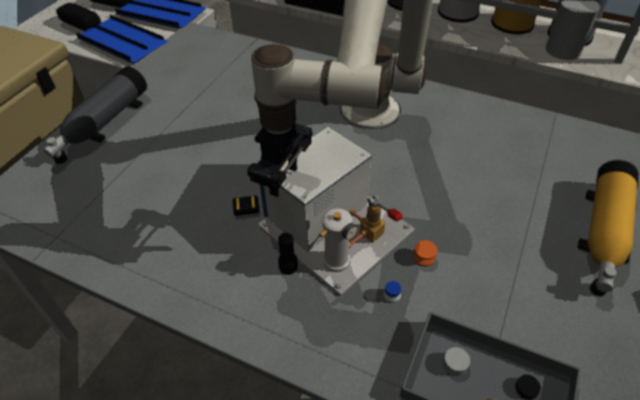

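View pics/side0.png

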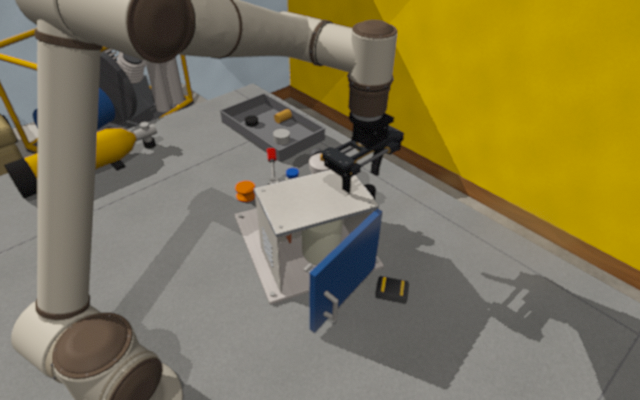

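View pics/wrist0.png

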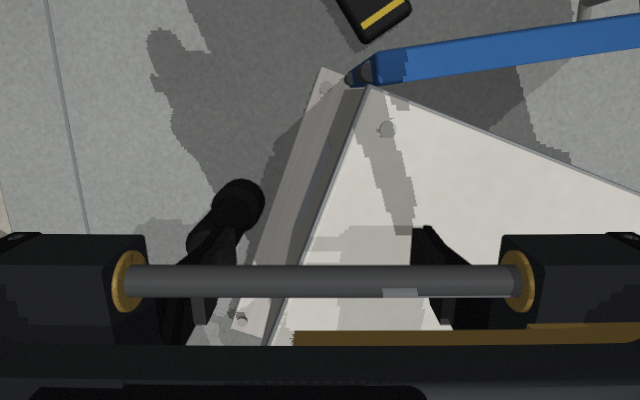

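The scene view shows the cabinet roof around (325,165), the lever grip at (395,214) and the separator at (337,240). The side view shows the door open at about (345,270), with its hinge at the far right. I'll enlarge both for pixel picks.

```bash
python3 - <<'E'
import cv2
a=cv2.imread("pics/scene0.png")[110:310,220:460]; cv2.imwrite("pics/sc0.png",cv2.resize(a,None,fx=3.3,fy=3,interpolation=cv2.INTER_CUBIC)[:600,:792])
a=cv2.imread("pics/side0.png")[130:340,220:430]; cv2.imwrite("pics/sd0.png",cv2.resize(a,(600,600),interpolation=cv2.INTER_CUBIC))
E
```

```text
(no output)
```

View pics/sc0.png

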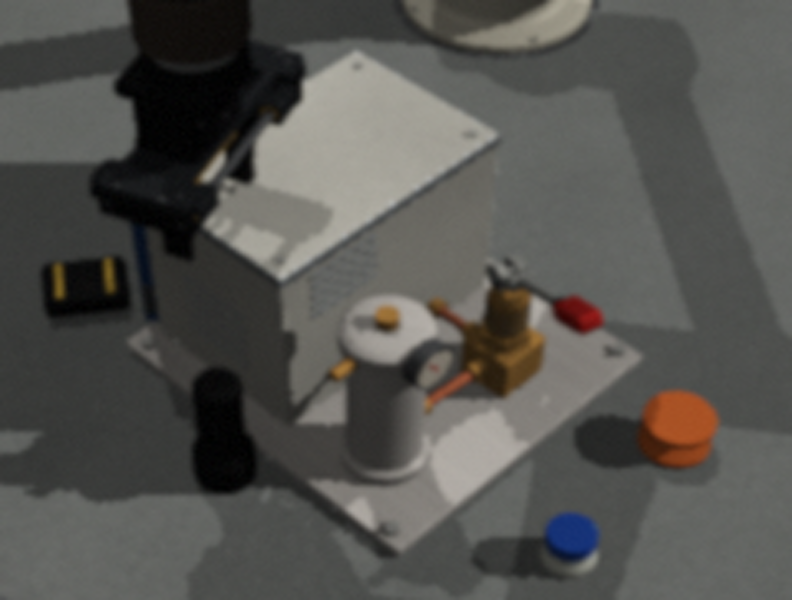

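View pics/sd0.png

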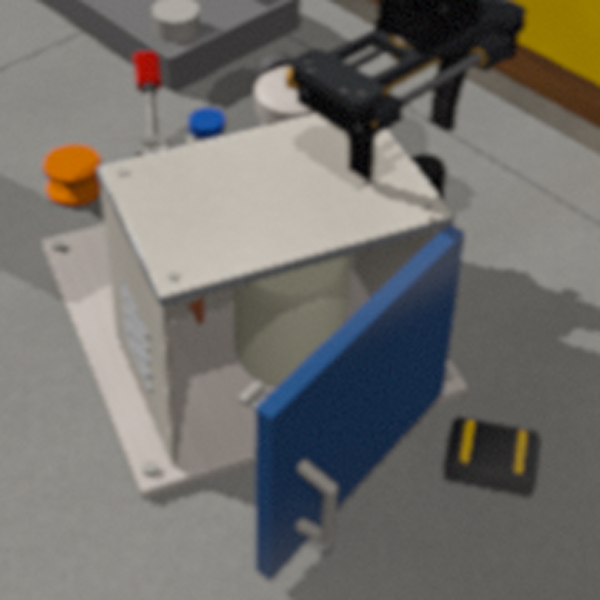

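```bash
cat > h.py <<'E'
import numpy as np, cv2
from station import r
from scipy.optimize import least_squares
def cam(n):
    c=r.calibration(n); return np.array([[c['fx'],0,c['cx']],[0,c['fy'],c['cy']],[0,0,1.]]),np.array(c['D']),c
def extr(n,pos=None,rot=None):
    K,D,c=cam(n)
    if n!='wrist': return K,D,cv2.Rodrigues(c['rvec'])[0],np.array(c['tvec'])
    T=np.array(c['tool_from_camera']); R=rot@T[:3,:3]; o=pos+rot@T[:3,3]
    return K,D,R.T,-R.T@o
def proj(E,P):
    K,D,R,t=E
    return cv2.projectPoints(np.atleast_2d(np.array(P,float)),cv2.Rodrigues(R)[0],t,K,D)[0][:,0]
def ray(E,p):
    K,D,R,t=E
    u=cv2.undistortPoints(np.array([[p]],float),K,D)[0,0]
    d=R.T@np.array([u[0],u[1],1]); return -R.T@t,d/np.linalg.norm(d)
def onz(E,p,z):
    o,d=ray(E,p); return o+d*(z-o[2])/d[2]
def tri(obs):
    A=np.zeros((3,3));b=np.zeros(3)
    for E,p in obs:
        o,d=ray(E,p); M=np.eye(3)-np.outer(d,d);A+=M;b+=M@o
    X=np.linalg.solve(A,b); return X,[proj(E,X)[0]-p for E,p in obs]
E
python3 - <<'E'
from h import *
np.set_printoptions(precision=4,suppress=True)
S=extr('scene');D=extr('side')
for p in [(328.5,127.3),(370.9,155.3),(305.8,202.3)]: print('scene roof',p,onz(S,p,.212))
for p in [(255,189.5),(277,234.3),(377.5,205.3)]: print('side roof',p,onz(D,p,.212))
for p in [(259.4,224.3),(413.9,227.7),(340.6,294.3)]: print('plate',onz(S,p,.012))
print('door edge outer top',onz(D,(311.7,273.5),.207))
print('door hinge end',onz(D,(379,212),.207))
print('grip',tri([(S,(395.2,214.3)),(D,(271.8,154.5))]))
print('jar',onz(S,(393,289),.04),'spool',onz(S,(425,249),.038),'torch',onz(S,(287,238),.13))
print('weight',onz(S,(245.5,205),.026))
E
```

```text
scene roof (328.5, 127.3) [0.3784 0.0142 0.212 ]
scene roof (370.9, 155.3) [0.4358 0.1618 0.212 ]
scene roof (305.8, 202.3) [0.6544 0.0787 0.212 ]
side roof (255, 189.5) [0.4302 0.1482 0.212 ]
side roof (277, 234.3) [0.3763 0.0009 0.212 ]
side roof (377.5, 205.3) [ 0.5988 -0.0787  0.212 ]
plate [ 0.6258 -0.0878  0.012 ]
plate [0.4573 0.3123 0.012 ]
plate [0.7401 0.2114 0.012 ]
door edge outer top [ 0.3622 -0.1213  0.207 ]
door hinge end [ 0.5891 -0.0923  0.207 ]
grip (array([0.5749, 0.2776, 0.1765]), [array([-1.4985,  0.651 ]), array([-1.3803, -0.5582])])
jar [0.6883 0.3298 0.04  ] spool [0.5356 0.365  0.038 ] torch [0.7152 0.0539 0.13  ]
weight [ 0.5891 -0.1528  0.026 ]
```

Request:
move_arm --increments '[0,0,0,-0.04,0,0,0,0,0,0,-0.08,0,0,0,5,0,0,-0.1,0.03,-0.025,0,10,0,0,-0.1,0.06,-0.05,0,15,0,0,-0.1,0.09,-0.075,0,20,0,0,-0.1,0.12,-0.1,0,20,0,0,-0.1,0.15,-0.13,0,20,0,0,-0.1,0.18,-0.15,0,20,0,0,-0.1,0.18,-0.15,0]'

```text
time_s: 0.9
tcp_pos: [0.4401, -0.1523, 0.3313]
ee_rot: [[-0.0, -0.938, 0.346], [0.0, 0.346, 0.938], [-1.0, 0.0, -0.0]]
wrist_force: [-0.8, 0.0, 0.8]
gripper_width: 0.403
```

```bash
python3 - <<'E'
from h import *
s=r.sense();print(s['time_s'],s['tcp_pos'],s['ee_rot'],s['joints'],s['wrist_force'])
np.savez('w1.npz',p=s['tcp_pos'],R=s['ee_rot'])
cv2.imwrite("pics/wrist1.png", r.capture('wrist')[:,:,::-1])
cv2.imwrite("pics/side1.png", r.capture('side')[:,:,::-1])
a=r.capture('scene')[:,:,::-1]; cv2.imwrite("pics/scene1.png", a)
cv2.imwrite("pics/sc1.png",cv2.resize(a[110:310,220:460],(720,600),interpolation=cv2.INTER_CUBIC))
E
```

```text
0.9 [ 0.44010034 -0.15229266  0.3313314 ] [[-4.46818906e-04 -9.38353145e-01  3.45677851e-01]
 [ 1.12357712e-04  3.45677836e-01  9.38353250e-01]
 [-9.99999894e-01  4.58113545e-04 -4.90241799e-05]] [ 9.75626109e-01  2.70216833e+00 -1.03222287e+01 -7.05334310e-03
 -7.70010906e+01 -2.11972185e+01] [-0.80538524  0.03737913  0.77452841]
```

View pics/wrist1.png

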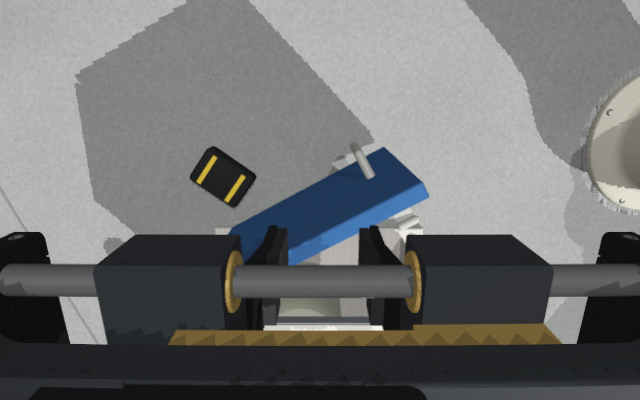

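View pics/sc1.png

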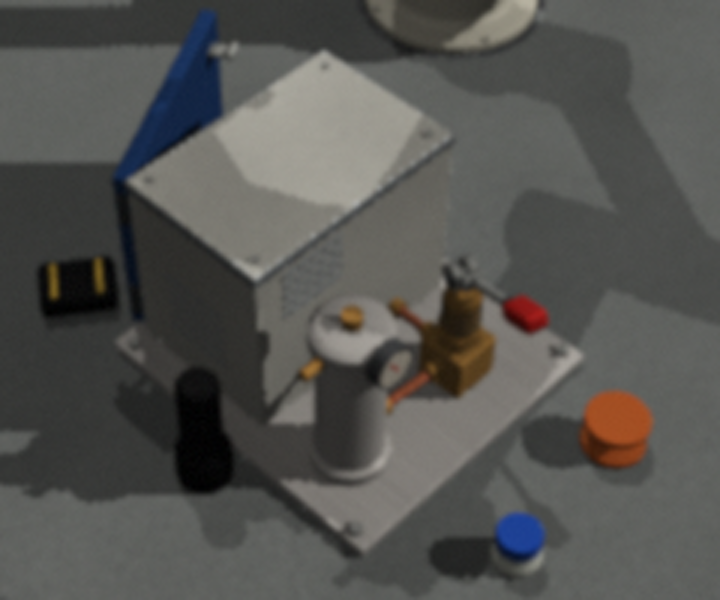

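```bash
python3 - <<'E'
import cv2
a=cv2.imread("pics/wrist1.png")[130:290,200:450]; cv2.imwrite("pics/wr1.png",cv2.resize(a,(750,480),interpolation=cv2.INTER_CUBIC))
E
```

```text
(no output)
```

View pics/wr1.png

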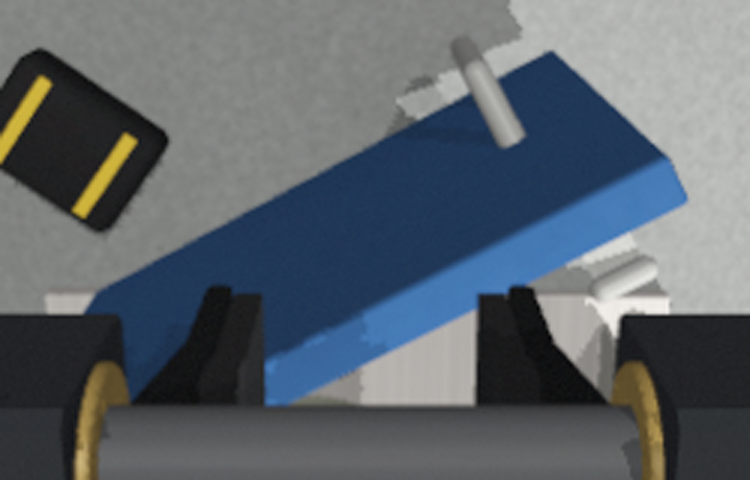

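View pics/side1.png

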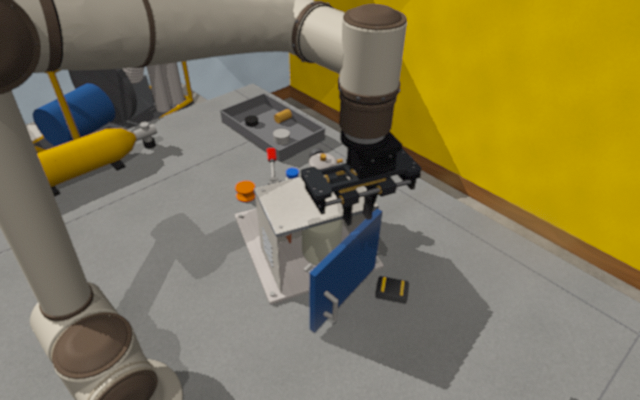

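```bash
python3 - <<'E'
from h import *
np.set_printoptions(precision=4,suppress=True)
S=extr('scene');D=extr('side')
w=np.load('w1.npz');W1=extr('wrist',w['p'],w['R'])
R0=np.array([[-1.691e-3,-1,1e-4],[-1e-4,1e-4,1],[-1,1.7e-3,-1e-4]]);W0=extr('wrist',np.array([.62456,0,.2297]),R0)
print('w0 roof corner',onz(W0,(370,87),.212))
for p in [(422.7,182.3),(429,196.3),(290,250.7)]: print('w1 door',onz(W1,p,.207))
X=.12;Y=.08
obs=[(S,(260.7,171),(X,-Y)),(S,(328.3,126.7),(-X,-Y)),(S,(371,155.7),(-X,Y)),(S,(306.7,203.3),(X,Y)),
(D,(255,189.5),(-X,Y)),(D,(277,234.3),(-X,-Y)),(D,(377.5,205.3),(X,-Y)),(W0,(370,87),(X,-Y))]
def f(q,full=False):
    c,s=np.cos(q[2]),np.sin(q[2]); out=[]
    for E,p,(a,b) in obs:
        P=[q[0]+c*a-s*b,q[1]+s*a+c*b,.212]; out.append((proj(E,P)[0]-p))
    return np.array(out).ravel()
o=least_squares(f,[.52,.04,-.36],loss='soft_l1');q=o.x;print(q,np.degrees(q[2]));print(f(q).reshape(-1,2))
c,s=np.cos(q[2]),np.sin(q[2]);ex=np.array([c,s,0]);ey=np.array([-s,c,0])
print('roof corners',[ (q[:2]+(ex*a+ey*b)[:2]) for a,b in[(X,-Y),(-X,-Y),(-X,Y),(X,Y)]])
E
```

```text
w0 roof corner [ 0.604  -0.0775  0.212 ]
w1 door [ 0.3639 -0.1283  0.207 ]
w1 door [ 0.3623 -0.115   0.207 ]
w1 door [ 0.4875 -0.1091  0.207 ]
[ 0.5186  0.039  -0.3502] -20.062646972653532
[[-1.1151 -0.9692]
 [-2.8328 -0.2745]
 [-2.0903 -1.6755]
 [-3.8402 -0.4925]
 [-0.7377 -2.0391]
 [-0.4485 -1.5455]
 [ 1.0348 -1.3209]
 [ 0.1867  0.4483]]
roof corners [array([ 0.6039, -0.0773]), array([0.3785, 0.005 ]), array([0.4334, 0.1553]), array([0.6588, 0.073 ])]
```

Request:
move_arm --increments '[0,0,0,0,0.02,-0.015,0,0,0,0,0,0.04,-0.03,0,0,0,0,0,0.057,-0.045,0,0,0,0,0.03,0.057,-0.045,0,0,0,0,0.06,0.057,-0.045,0,0,0,0,0.09,0.057,-0.045,0,0,0,0,0.12,0.057,-0.045,0,0,0,0,0.14,0.057,-0.045,0,0,0,0,0.156,0.057,-0.045,0,0,0,0,0.156,0.057,-0.045,0]'

```text
time_s: 1.88
tcp_pos: [0.3746, -0.1718, 0.171]
ee_rot: [[-0.008, -0.94, 0.341], [0.001, 0.341, 0.94], [-1.0, 0.008, -0.002]]
wrist_force: [0.6, 0.5, 0.3]
gripper_width: 0.005
```

```bash
python3 - <<'E'
from h import *
s=r.sense();print(s['time_s'],s['tcp_pos'],s['wrist_force'],s['gripper_width'],s['joints'])
cv2.imwrite("pics/wrist2.png", r.capture('wrist')[:,:,::-1])
E
```

```text
1.8833 [ 0.37457415 -0.17176464  0.17100219] [0.57001063 0.46058754 0.31538243] 0.004993563362039158 [ -1.86618897   4.65877041 -32.36880304  -0.07752843 -53.45716399
 -18.05021858]
```

View pics/wrist2.png

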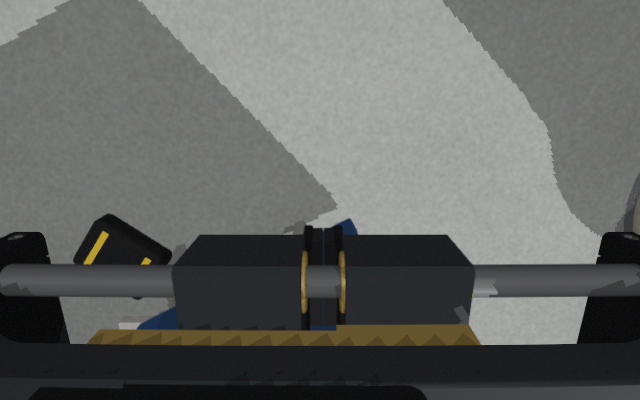

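The closed fingers stand just in front of the door's outer face, at about (325,235). I'm pushing now.

Request:
move_arm --increments '[0,0,0,0,0,0.01,0,0,0,0,0,0,0.02,0,0,0,0,0,0,0.03,0,0,0,0,0,0,0.04,0,0,0,0,0,0,0.05,0,0,0,0,0,0,0.06,0,0,0,0,0,0,0.07,0,0,0,0,0,0,0.08,0,0,0,0,0,0,0.09,0,0,0,0,0,0,0.1,0,0,0,0,0,0,0.11,0,0,0,0,0,0,0.12,0]'

```text
time_s: 2.93
tcp_pos: [0.4173, -0.0591, 0.1745]
ee_rot: [[-0.0, -0.94, 0.342], [-0.0, 0.342, 0.94], [-1.0, 0.0, -0.0]]
wrist_force: [0.9, -0.7, 0.4]
gripper_width: 0.007
```

```bash
python3 - <<'E'
from h import *
s=r.sense();print(s['time_s'],s['tcp_pos'],s['wrist_force'],s['joints'])
a=r.capture('side')[:,:,::-1]
cv2.imwrite("pics/side3.png",cv2.resize(a[130:340,220:430],(600,600),interpolation=cv2.INTER_CUBIC))
E
```

```text
2.9333 [ 0.41732952 -0.05905131  0.17449819] [ 0.85019706 -0.7139988   0.44357575] [ 1.42256145e+01  5.13467178e+00 -3.12596541e+01 -1.09443978e-03
 -5.36177692e+01 -3.42227603e+01]
```

View pics/side3.png

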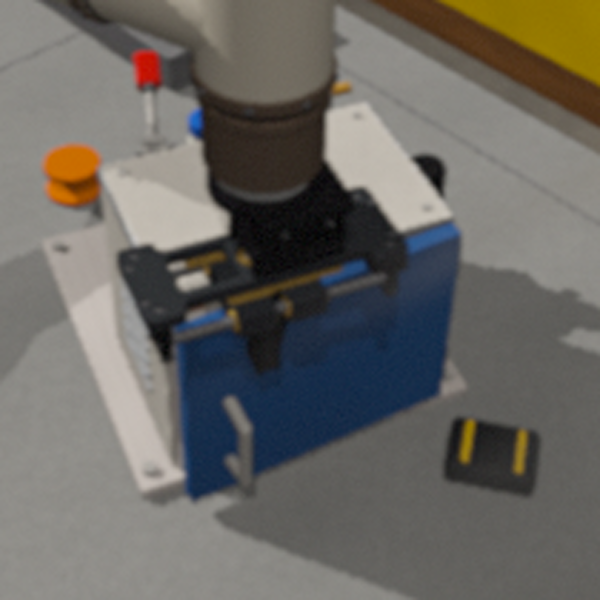

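The side view shows the door almost shut, with only a small gap left at its free edge (180,330). I'll push on gently through the catch.

Request:
move_arm --increments '[0,0,0,0,0,0.004,0,0,0,0,0,0,0.008,0,0,0,0,0,0,0.011,0,0,0,0,0,0,0.014,0,0,0,0,0,0,0.016,0,0,0,0,0,0,0.018,0,0,0,0,0,0,0.018,0]'

```text
time_s: 3.57
tcp_pos: [0.4224, -0.044, 0.1745]
ee_rot: [[-0.002, -0.94, 0.343], [-0.001, 0.343, 0.94], [-1.0, 0.001, -0.002]]
wrist_force: [0.1, -3.5, 1.1]
gripper_width: 0.007
```

```bash
python3 - <<'E'
from h import *
s=r.sense();print(s['time_s'],s['tcp_pos'],s['wrist_force'],s['joints'])
E
```

```text
3.5667 [ 0.42241048 -0.04396822  0.17448898] [ 0.10237203 -3.45134495  1.06219636] [ 16.19790982   5.51776869 -30.84270198   0.06113536 -53.77744399
 -36.26488316]
```

Request:
move_arm --increments '[0,0,0,0,0,0.002,0,0,0,0,0,0,0.004,0,0,0,0,0,0,0.004,0]'

```text
time_s: 3.82
tcp_pos: [0.4243, -0.0394, 0.1744]
ee_rot: [[-0.001, -0.94, 0.342], [-0.0, 0.342, 0.94], [-1.0, 0.001, -0.001]]
wrist_force: [-1.8, -3.0, 1.3]
gripper_width: 0.005
```

Request:
move_arm --increments '[0,0,0,0,0,0.002,0,0,0,0,0,0,0.004,0,0,0,0,0,0,0.004,0]'

```text
time_s: 4.07
tcp_pos: [0.4242, -0.0393, 0.1745]
ee_rot: [[-0.005, -0.94, 0.342], [-0.008, 0.342, 0.94], [-1.0, 0.002, -0.009]]
wrist_force: [-1.5, -21.1, 1.8]
gripper_width: 0.003
```

Contact is firm at 21 N with no further motion, and the tool depth matches the shut-door geometry. I'll back off, rise and check.

Request:
move_arm --increments '[0,0,0,0,0,-0.015,0,0,0,0,0,0,-0.04,0,0,0,0,-0.02,0,-0.06,0,0,0,0,-0.06,0,-0.06,0,0,0,0,-0.1,0,-0.06,0.06,0,0,0,-0.14,0,-0.06,0.06,0,0,0,-0.18,0,-0.05,0.06,0,0,0,-0.2,0,-0.02,0.06,0,0,0,-0.2,-0.01,0.02,0.06,0,0,0,-0.2,-0.02,0.05,0.06,0,0,0,-0.2,-0.03,0.08,0.06,0,0,0,-0.2,-0.03,0.08,0.06]'

```text
time_s: 5.07
tcp_pos: [0.4847, 0.0337, 0.3733]
ee_rot: [[0.001, -0.941, 0.338], [0.002, 0.338, 0.941], [-1.0, -0.0, 0.002]]
wrist_force: [0.4, 0.4, -0.0]
gripper_width: 0.53
```

```bash
python3 - <<'E'
from h import *
s=r.sense();print(s['time_s'],s['tcp_pos'],s['wrist_force'],s['joints'])
a=r.capture('side')[:,:,::-1]
cv2.imwrite("pics/side4.png",cv2.resize(a[130:340,220:430],(600,600),interpolation=cv2.INTER_CUBIC))
E
```

```text
5.0667 [0.48468912 0.03373694 0.37331966] [ 0.43478576  0.43300201 -0.02234054] [ 23.12897703   4.06059565  -3.02998735  -0.08476808 -82.82557014
 -42.89992277]
```

View pics/side4.png

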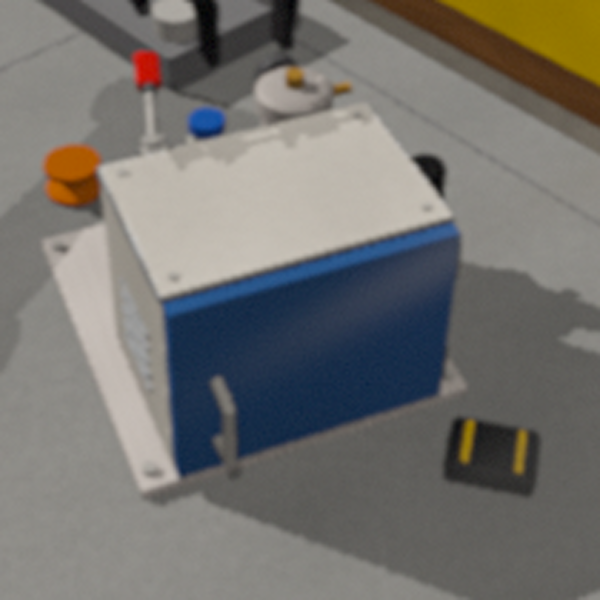

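The door is flush, with its free edge at (165,300) meeting the cabinet all along. It is shut. Next is the lever.

Request:
move_arm --increments '[0,0,0,0,0,0.035,0.06,0,0,0,-0.01,0,0.07,0.06,0,0,0,-0.02,0,0.105,0.06,0,0,0,-0.03,0,0.14,0.06,0,0,0,-0.03,0,0.175,0.06,0,0,0,-0.03,0,0.21,0.06,0,0,0,-0.03,0,0.245,0.06,0,0,0,-0.03,0,0.275,0.06,0,0,0,-0.03,0,0.295,0.06,0,0,0,-0.03,0,0.295,0.06,0,0,0,-0.03,0,0.295,0.06]'

```text
time_s: 6.03
tcp_pos: [0.5825, 0.3075, 0.4034]
ee_rot: [[-0.001, -0.94, 0.341], [-0.0, 0.341, 0.94], [-1.0, 0.001, -0.001]]
wrist_force: [-0.2, 0.3, 0.4]
gripper_width: 0.689
```

```bash
python3 - <<'E'
from h import *
s=r.sense();print(s['time_s'],s['tcp_pos'],s['ee_rot'],s['wrist_force'],s['joints'])
np.savez('w2.npz',p=s['tcp_pos'],R=s['ee_rot'])
cv2.imwrite("pics/wrist5.png", r.capture('wrist')[:,:,::-1])
E
```

```text
6.0333 [0.58253991 0.30746454 0.40340705] [[-1.12560971e-03 -9.40037892e-01  3.41068166e-01]
 [-4.21597757e-04  3.41068798e-01  9.40038242e-01]
 [-9.99999278e-01  9.14322596e-04 -7.80228216e-04]] [-0.20431087  0.27416391  0.41065147] [ 4.18533595e+01  2.27081379e+01  2.54568734e+01 -2.50688848e-02
 -9.28128903e+01 -6.17965684e+01]
```

View pics/wrist5.png

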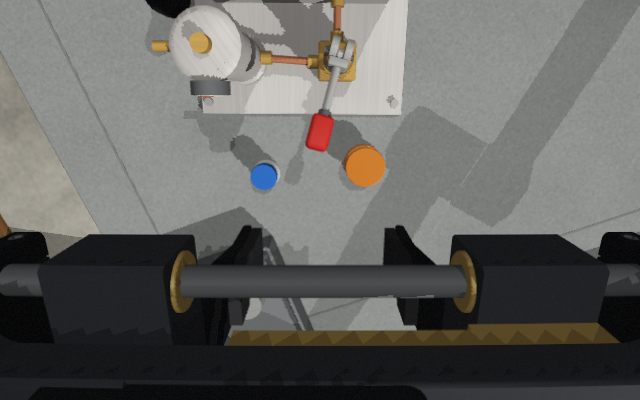

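```bash
python3 - <<'E'
import cv2,numpy as np
a=cv2.imread("pics/wrist5.png"); cv2.imwrite("pics/wr5.png",cv2.resize(a[0:190,250:440],(600,600),interpolation=cv2.INTER_CUBIC))
b=a.astype(int); m=(b[:,:,2]>110)&(b[:,:,1]<60)&(b[:,:,0]<60)
ys,xs=np.nonzero(m); print(len(xs), xs.mean(),ys.mean(),cv2.minAreaRect(np.c_[xs,ys].astype(np.float32)))
E
```

```text
697 319.4203730272597 131.16786226685795 ((319.3678894042969, 131.96224975585938), (21.840328216552734, 35.71373748779297), 15.945395469665527)
```

View pics/wr5.png

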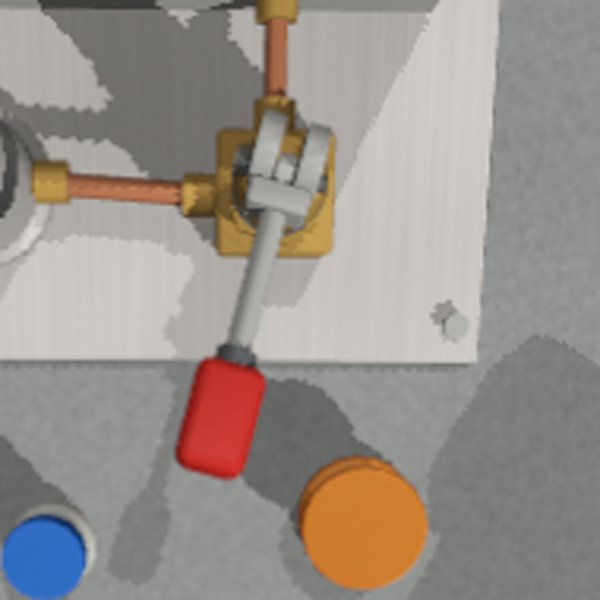

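```bash
python3 - <<'E'
from h import *
np.set_printoptions(precision=4,suppress=True)
w=np.load('w2.npz');W=extr('wrist',w['p'],w['R'])
g=onz(W,(319.6,131.5),.181); 
for z in(.145,.15): 
  p=onz(W,(341.2,52.3),z); d=(g-p)[:2]; print('pin',p,'grip',g,np.linalg.norm(d),np.degrees(np.arctan2(d[1],d[0])))
# direction from minAreaRect / rod axis: grip end mid & rod base
for a,b,za,zb in[((319.4-9.2*.3,0),(0,0),0,0)]: pass
z=lambda x,y:(x/3.158+250,y/3.158)
A=onz(W,z(207,472),.194);B=onz(W,z(237,356),.181);C=onz(W,z(268,215),.16)
for P,Q in((C,A),(B,A),(C,g)): d=(P-Q)[:2]*-1; print(np.linalg.norm(d),np.degrees(np.arctan2(d[1],d[0])))
S=onz(W,(197,43),.202);print('sep',S,'spool',onz(W,(364.5,165),.038),'jar',onz(W,(264,177),.04))
print('wall', onz(W,(330,2),.012))
print('side/scene grip again', proj(extr('side'),g), proj(extr('scene'),g))
E
```

```text
pin [0.5253 0.205  0.145 ] grip [0.5754 0.2741 0.181 ] 0.0853702041212821 54.092013032167934
pin [0.5257 0.2054 0.15  ] grip [0.5754 0.2741 0.181 ] 0.08484077816907425 54.164909396972845
0.0842410790782545 56.09790865168628
0.03767719133639066 54.95275650379476
0.06678952081049026 56.01533570453652
sep [0.6542 0.155  0.202 ] spool [0.5359 0.3584 0.038 ] jar [0.6834 0.3239 0.04  ]
wall [0.5076 0.1272 0.012 ]
side/scene grip again [[271.2655 153.0302]] [[392.4837 213.4477]]
```

```bash
cat >> h.py <<'E'
from scipy.spatial.transform import Rotation as Ro
PIN=np.array([.5270,.2055,.145]);U=np.array([np.cos(np.radians(55)),np.sin(np.radians(55)),0]);Z=np.array([0,0,1.])
def Rt(al):
    R0=np.c_[-Z,np.cross(U,-Z),U]; return R0@Ro.from_rotvec([0,np.radians(al),0]).as_matrix()
def inc(p0,R0,p,R):
    return np.r_[np.degrees(Ro.from_matrix(R0.T@R).as_rotvec()),R0.T@(p-p0)]
def grip(th):
    c=1.2-th; lift=.0038*np.sin(np.clip(th,0,1.2)/1.2*np.pi/2)  # approx
    return PIN+Z*lift+.09*(np.sin(c)*U+np.cos(c)*Z)
E
python3 - <<'E'
from h import *
np.set_printoptions(precision=4,suppress=True)
s=r.sense();p0,R0=s['tcp_pos'],s['ee_rot']
print(grip(0),grip(1.2))
R=Rt(35);G=grip(0)
t=G+.011*R[:,0]
print('pre',inc(p0,R0,t-.08*R[:,0],R))
print(t)
E
```

```text
[0.5751 0.2742 0.1776] [0.527  0.2055 0.2388]
pre [14.5391 34.7891  4.5758  0.1702 -0.0144  0.0054]
[0.5715 0.269  0.1686]
```

Request:
move_arm --increments '[2.4,5.8,0.8,0.02,-0.002,0.001,0.06,4.8,11.6,1.5,0.05,-0.005,0.002,0.06,7.3,17.4,2.3,0.08,-0.007,0.003,0.06,9.7,23.2,3.1,0.11,-0.01,0.004,0.06,12.1,29.0,3.8,0.14,-0.012,0.005,0.06,14.5,34.8,4.6,0.16,-0.014,0.005,0.06,14.5,34.8,4.6,0.17,-0.014,0.005,0.06,14.5,34.8,4.6,0.17,-0.014,0.005,0.06,14.5,34.8,4.6,0.17,-0.014,0.005,0.06]'

```text
time_s: 6.83
tcp_pos: [0.5978, 0.3056, 0.2364]
ee_rot: [[-0.327, -0.819, 0.471], [-0.469, 0.573, 0.672], [-0.821, -0.001, -0.571]]
wrist_force: [-0.5, 0.1, 0.8]
gripper_width: 0.69
```

```bash
python3 - <<'E'
from h import *
np.set_printoptions(precision=4,suppress=True)
s=r.sense();p0,R0=s['tcp_pos'],s['ee_rot'];print(s['time_s'],p0,R0,s['joints'],s['gripper_width'])
np.savez('w3.npz',p=p0,R=R0)
cv2.imwrite("pics/wrist6.png", r.capture('wrist')[:,:,::-1])
a=r.capture('side')[:,:,::-1];cv2.imwrite("pics/side6.png",a)
a=r.capture('scene')[:,:,::-1]; cv2.imwrite("pics/sc6.png",cv2.resize(a[110:310,280:480],(600,600),interpolation=cv2.INTER_CUBIC))
R=Rt(35);t=grip(0)+.011*R[:,0]
print('to grasp',inc(p0,R0,t,R))
W=extr('wrist',p0,R0);print('grip px',proj(W,[grip(0),PIN]))
E
```

```text
6.8333 [0.5978 0.3056 0.2364] [[-0.3271 -0.8193  0.471 ]
 [-0.4686  0.5734  0.672 ]
 [-0.8206 -0.0009 -0.5715]] [  43.7166   44.5406   30.7421    6.9053 -110.3875  -78.3038] 0.6899661074902949
to grasp [-0.019   0.1464  0.0515  0.0813  0.0007  0.0018]
grip px [[326.6917 210.704 ]
 [326.0269 123.9982]]
```

View pics/wrist6.png

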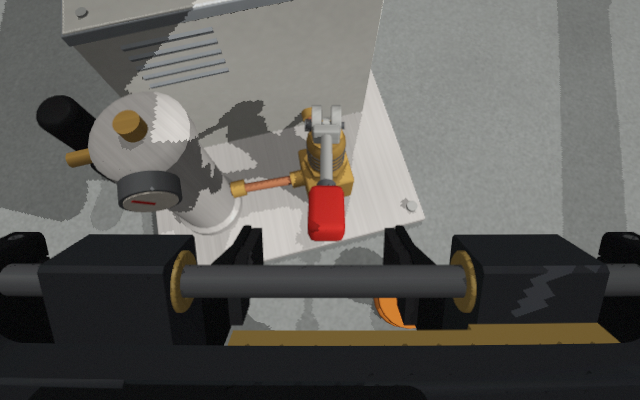

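View pics/sc6.png

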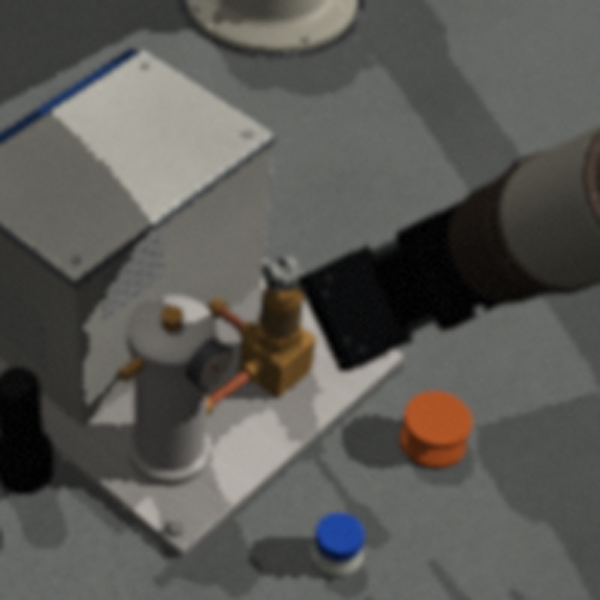

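View pics/side6.png

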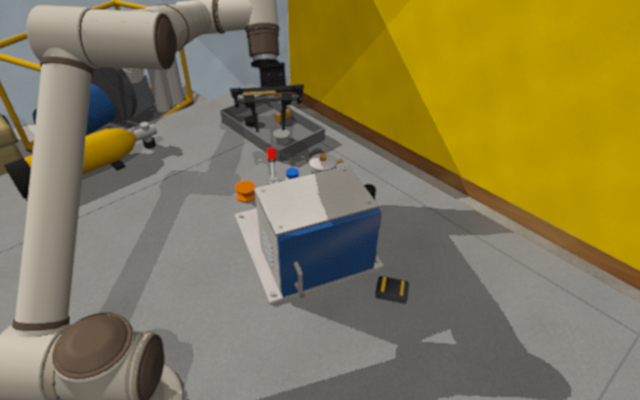

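The grip sits at (326,213) and the pin at (326,122), within 2 px of my prediction. The lever also runs along the tool axis between the fingers. I'm advancing and closing.

Request:
move_arm --increments '[0,0,0,0.02,0,0,0.06,0,0,0,0.04,0,0.001,0.06,0,0,0,0.06,0.001,0.002,0.06,0,0,0,0.075,0.001,0.002,0.06,0,0,0,0.081,0.001,0.002,0.06,0,0,0,0.081,0.001,0.002,0.06,0,0,0,0.081,0.001,0.002,0.03,0,0,0,0.081,0.001,0.002,0.01,0,0,0,0.081,0.001,0.002,0.01,0,0,0,0.081,0.001,0.002,0.01,0,0,0,0.081,0.001,0.002,0.01,0,0,0,0.081,0.001,0.002,0.01]'

```text
time_s: 7.98
tcp_pos: [0.5709, 0.2705, 0.167]
ee_rot: [[-0.329, -0.819, 0.469], [-0.47, 0.573, 0.671], [-0.819, 0.0, -0.573]]
wrist_force: [0.0, -0.1, 0.1]
gripper_width: 0.316
```

```bash
python3 - <<'E'
from h import *
np.set_printoptions(precision=4,suppress=True)
s=r.sense();p0,R0=s['tcp_pos'],s['ee_rot'];print(s['time_s'],p0,s['joints'],s['wrist_force'],s['gripper_width']*87)
cv2.imwrite("pics/wrist7.png", r.capture('wrist')[:,:,::-1])
print('grasp pt',p0-.011*R0[:,0],grip(0))
E
```

```text
7.9833 [0.5709 0.2705 0.167 ] [ 43.2063  42.3815  16.6107   6.8082 -98.5903 -79.2377] [ 0.0001 -0.1017  0.1077] 27.524937280483353
grasp pt [0.5745 0.2757 0.1761] [0.5751 0.2742 0.1776]
```

View pics/wrist7.png

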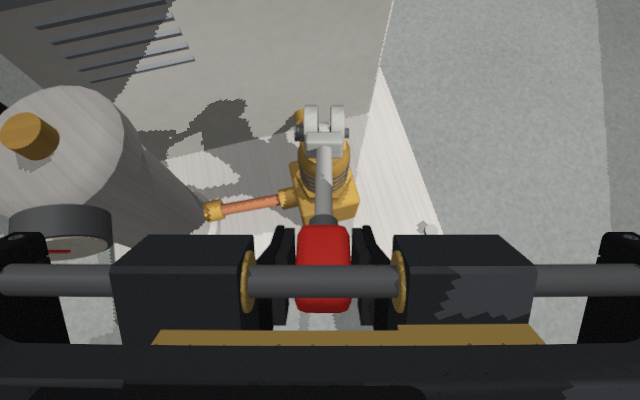

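Request:
move_arm --increments '[0,0,0,0,0,0,0.01,0,0,0,0,0,0,0.01,0,0,0,0,0,0,0.01,0,0,0,0,0,0,0.01,0,0,0,0,0,0,0.01]'

```text
time_s: 8.45
tcp_pos: [0.5708, 0.2705, 0.167]
ee_rot: [[-0.329, -0.819, 0.469], [-0.47, 0.573, 0.671], [-0.819, 0.0, -0.573]]
wrist_force: [1.1, 1.2, 0.2]
gripper_width: 0.271
```

```bash
python3 - <<'E'
from h import *
np.set_printoptions(precision=4,suppress=True)
s=r.sense();p0,R0=s['tcp_pos'],s['ee_rot'];print(s['time_s'],p0,s['joints'],s['wrist_force'],s['moment'],s['gripper_width']*87)
# commanded pose assumed = last target (no error): rotate about pin
g0=p0-.011*R0[:,0]
for n in (6,12):
  print('--')
for th in np.arange(.1,1.21,.1):
  R=Ro.from_rotvec(np.cross(U,Z)*th).as_matrix()
  G=grip(th)+R@(g0-grip(0))
  Rn=R@R0; p=G+.011*Rn[:,0]
  print(round(th,2),np.round(inc(p0,R0,p,Rn),4))
E
```

```text
8.45 [0.5708 0.2705 0.167 ] [ 43.2062  42.3701  16.5859   6.7978 -98.5701 -79.2399] [1.0562 1.1596 0.1514] [ 1.2477 -0.7263 -0.1748] 23.561907441327087
--
--
0.1 [-0.0008 -5.7296 -0.0035 -0.0052  0.     -0.0068]
0.2 [ -0.0017 -11.4592  -0.007   -0.0098   0.      -0.0141]
0.3 [ -0.0025 -17.1887  -0.0105  -0.0136   0.      -0.0217]
0.4 [ -0.0034 -22.9183  -0.014   -0.0167   0.      -0.0297]
0.5 [ -0.0042 -28.6479  -0.0175  -0.0189   0.      -0.0378]
0.6 [ -0.0051 -34.3775  -0.021   -0.0203   0.      -0.0461]
0.7 [ -0.0059 -40.107   -0.0245  -0.0209   0.      -0.0544]
0.8 [ -0.0068 -45.8366  -0.028   -0.0206   0.      -0.0627]
0.9 [ -0.0076 -51.5662  -0.0315  -0.0195   0.      -0.0708]
1.0 [ -0.0085 -57.2958  -0.035   -0.0175   0.0001  -0.0788]
1.1 [ -0.0093 -63.0253  -0.0385  -0.0147   0.0001  -0.0864]
1.2 [ -0.0102 -68.7549  -0.042   -0.0111   0.0001  -0.0937]
```

The grip is held at a 23.6 mm opening against a 24 mm grip. I'll swing halfway first, then check.

Request:
move_arm --increments '[0,-2.9,0,-0.0027,0,-0.0033,0.01,0,-5.7,0,-0.0052,0,-0.0068,0.01,0,-8.6,0,-0.0076,0,-0.0104,0.01,0,-11.5,0,-0.0098,0,-0.0141,0.01,0,-14.3,0,-0.0118,0,-0.0179,0.01,0,-17.2,0,-0.0136,0,-0.0217,0.01,0,-20.1,0,-0.0152,0,-0.0257,0.01,0,-22.9,0,-0.0167,0,-0.0297,0.01,0,-25.8,0,-0.0178,0,-0.0337,0.01,0,-28.6,0,-0.0189,0,-0.0378,0.01,0,-31.5,0,-0.0197,0,-0.042,0.01,0,-34.4,0,-0.0203,0,-0.0461,0.01]'

```text
time_s: 9.45
tcp_pos: [0.5561, 0.2498, 0.2091]
ee_rot: [[-0.004, -0.819, 0.573], [-0.004, 0.574, 0.819], [-1.0, 0.001, -0.006]]
wrist_force: [2.5, 2.0, -6.3]
gripper_width: 0.272
```

```bash
python3 - <<'E'
from h import *
np.set_printoptions(precision=4,suppress=True)
s=r.sense();p0,R0=s['tcp_pos'],s['ee_rot'];print(s['time_s'],p0,s['joints'],s['wrist_force'],s['moment'],s['gripper_width']*87)
np.savez('w4.npz',p=p0,R=R0)
cv2.imwrite("pics/wrist8.png", r.capture('wrist')[:,:,::-1])
E
```

```text
9.45 [0.5561 0.2498 0.2091] [ 39.4016  21.5766  -3.4585   0.0348 -65.2902 -74.4113] [ 2.5032  1.9838 -6.2702] [ 1.0118 -1.0391 -0.0078] 23.702449041032875
```

View pics/wrist8.png

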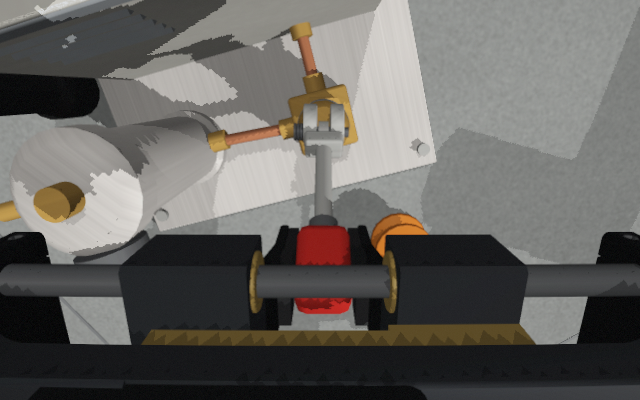

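The lever follows the fingers, with the grip at (324,270) as before and the rod in line at column 322. On to upright.

```bash
python3 - <<'E'
from h import *
np.set_printoptions(precision=4,suppress=True)
# commanded pose at th0=.6 from grasp
p0=np.array([.5708,.2705,.167]);R0=Rt(35);g0=p0-.011*R0[:,0]
def pose(th):
  R=Ro.from_rotvec(np.cross(U,Z)*th).as_matrix();Rn=R@R0
  return grip(th)+R@(g0-grip(0))+.011*Rn[:,0],Rn
a,A=pose(.6);print(a)
for th in np.arange(.65,1.21,.05):
  print(round(th,2),np.round(inc(a,A,*pose(th)),4))
print(pose(1.2))
E
```

```text
[0.5558 0.2491 0.2101]
0.65 [-0.     -2.8648  0.     -0.0027 -0.     -0.0032]
0.7 [-0.     -5.7296  0.     -0.0052 -0.     -0.0065]
0.75 [-0.     -8.5944  0.     -0.0075 -0.     -0.01  ]
0.8 [  0.     -11.4592   0.      -0.0096  -0.      -0.0135]
0.85 [ -0.     -14.3239   0.      -0.0115  -0.      -0.0172]
0.9 [ -0.     -17.1887   0.      -0.0133  -0.      -0.0209]
0.95 [  0.     -20.0535   0.      -0.0148  -0.      -0.0247]
1.0 [  0.     -22.9183   0.      -0.0161  -0.      -0.0286]
1.05 [ -0.     -25.7831   0.      -0.0172   0.      -0.0325]
1.1 [ -0.     -28.6479   0.      -0.0181  -0.      -0.0365]
1.15 [ -0.     -31.5127   0.      -0.0188  -0.      -0.0405]
1.2 [  0.     -34.3775  -0.      -0.0192  -0.      -0.0446]
(array([0.5304, 0.2128, 0.2298]), array([[ 0.3187, -0.8192,  0.4769],
       [ 0.4552,  0.5736,  0.6811],
       [-0.8314,  0.    ,  0.5556]]))
```

Request:
move_arm --increments '[0,-2.9,0,-0.0027,0,-0.0032,0.01,0,-5.7,0,-0.0052,0,-0.0065,0.01,0,-8.6,0,-0.0075,0,-0.01,0.01,0,-11.5,0,-0.0096,0,-0.0135,0.01,0,-14.3,0,-0.0115,0,-0.0172,0.01,0,-17.2,0,-0.0133,0,-0.0209,0.01,0,-20.1,0,-0.0148,0,-0.0247,0.01,0,-22.9,0,-0.0161,0,-0.0286,0.01,0,-25.8,0,-0.0172,0,-0.0325,0.01,0,-28.6,0,-0.0181,0,-0.0365,0.01,0,-31.5,0,-0.0188,0,-0.0405,0.01,0,-34.4,0,-0.0192,0,-0.0446,0.01]'

```text
time_s: 10.5
tcp_pos: [0.5304, 0.2133, 0.2289]
ee_rot: [[0.319, -0.82, 0.476], [0.457, 0.573, 0.68], [-0.83, 0.001, 0.558]]
wrist_force: [5.0, 5.9, -8.7]
gripper_width: 0.274
```

Request:
move_arm --increments '[0,0,0,0,0,0,0.01,0,0,0,0,0,0,0.01,0,0,0,0,0,0,0.01]'

```text
time_s: 10.75
tcp_pos: [0.5298, 0.2126, 0.2283]
ee_rot: [[0.315, -0.819, 0.479], [0.455, 0.573, 0.682], [-0.833, 0.003, 0.553]]
wrist_force: [3.3, 3.1, -7.1]
gripper_width: 0.276
```

```bash
python3 - <<'E'
from h import *
np.set_printoptions(precision=4,suppress=True)
s=r.sense();p0,R0=s['tcp_pos'],s['ee_rot'];print(s['time_s'],p0,R0,s['joints'],s['wrist_force'],s['moment'],s['gripper_width']*87)
g=p0-.011*R0[:,0];print('grasp',g,'along U from pin',(g-PIN)@U,'lateral',(g-PIN)@np.cross(U,-Z),'h',g[2])
np.savez('w5.npz',p=p0,R=R0)
cv2.imwrite("pics/wrist9.png", r.capture('wrist')[:,:,::-1])
a=r.capture('side')[:,:,::-1];cv2.imwrite("pics/side9.png",a)
a=r.capture('scene')[:,:,::-1]; cv2.imwrite("pics/scene9.png",a);cv2.imwrite("pics/sc9.png",cv2.resize(a[110:310,280:480],(600,600),interpolation=cv2.INTER_CUBIC))
E
```

```text
10.75 [0.5298 0.2126 0.2283] [[ 0.3153 -0.8195  0.4786]
 [ 0.4546  0.5731  0.6818]
 [-0.833   0.0026  0.5532]] [ 29.18     6.8963 -19.0702 -24.5924 -35.7571 -47.7166] [ 3.3247  3.0804 -7.0898] [-1.0162  0.2398 -0.2294] 24.02881851868717
grasp [0.5264 0.2076 0.2375] along U from pin 0.0013455746382623952 lateral 0.001706257265616674 h 0.2374802233368277
```

View pics/wrist9.png

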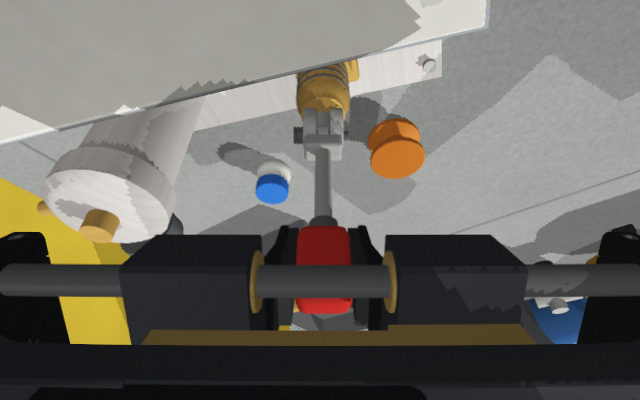

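View pics/sc9.png

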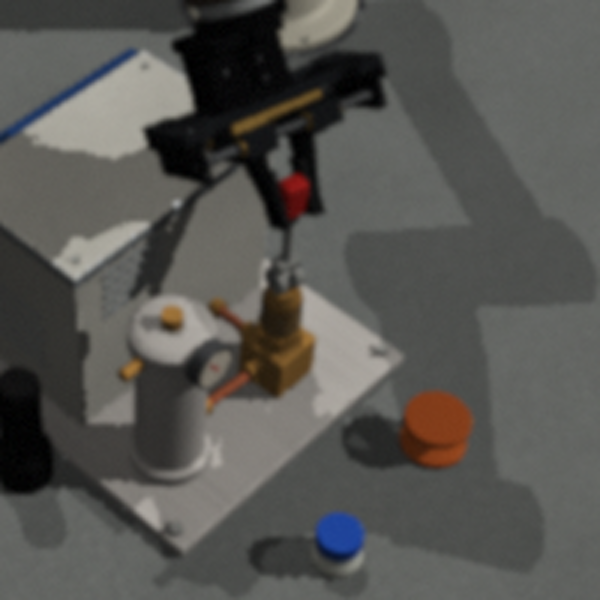

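View pics/side9.png

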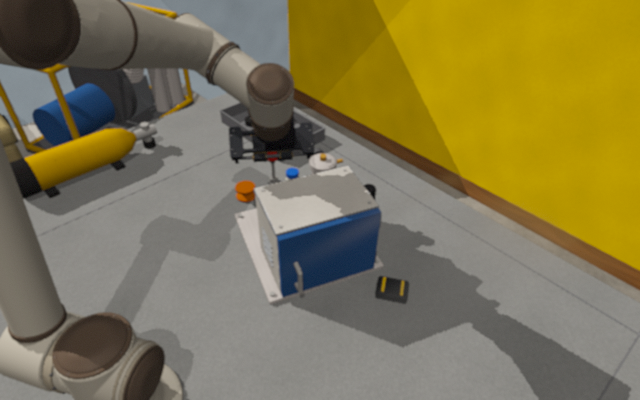

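The lever appears upright: its fork is at (323,135) in the wrist view, with the grip held between the pads. I'll check the angle numerically by comparing the pin's position in the tool frame before and after the swing.

```bash
python3 - <<'E'
import cv2,numpy as np
t=[]
for n in (7,9):
    a=cv2.imread(f"pics/wrist{n}.png")[90:240,275:375]; t.append(cv2.resize(a,(390,585),interpolation=cv2.INTER_CUBIC))
cv2.imwrite("pics/cmp.png",np.hstack(t))
E
```

```text
(no output)
```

View pics/cmp.png

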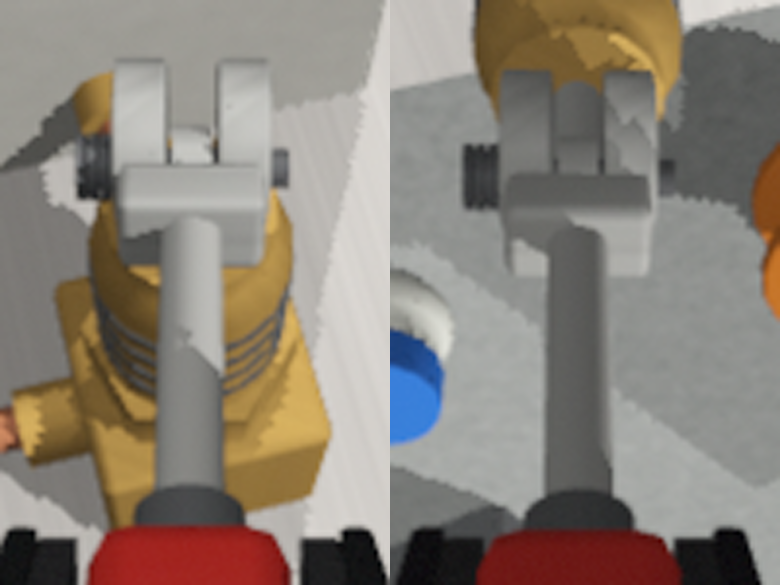

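```bash
python3 - <<'E'
from h import *
np.set_printoptions(precision=3,suppress=True)
E=extr('wrist',np.zeros(3),np.eye(3))
al=np.radians(33.75) # lever dir pin->grip vs -x tool
G=np.array([-.011,0,0])
for sgn in(1,-1):
  L=np.array([-np.cos(al),0,sgn*np.sin(al)])  # from pin to grip
  P=G-.09*L; C=G-.024*L
  print(sgn,'pin',proj(E,[P,C,G]))
  for d in(1,2):
    d_=np.radians(d); Rr=Ro.from_rotvec([0,d_,0]).as_matrix()
    print(d,proj(E,[G+Rr@(P-G),G+Rr@(C-G)])-proj(E,[P,C]))
  for sh in([.001,0,0],[0,0,.001]): print(sh,proj(E,np.array([P,C])+sh)-proj(E,[P,C]))
# check pose at picture
for f in('w5.npz',):
  w=np.load(f)
E
```

```text
1 pin [[325.831 132.368]
 [326.645 220.247]
 [327.045 263.846]]
1 [[ 0.018 -1.972]
 [ 0.007 -0.491]]
2 [[ 0.036 -3.935]
 [ 0.015 -0.972]]
[0.001, 0, 0] [[-0.014 -0.189]
 [-0.022 -0.715]]
[0, 0, 0.001] [[-0.004  1.637]
 [-0.006  1.903]]
-1 pin [[325.486 278.172]
 [326.486 268.984]
 [327.045 263.846]]
1 [[-0.006 -2.328]
 [-0.003 -0.83 ]]
2 [[-0.011 -4.65 ]
 [-0.005 -1.66 ]]
[0.001, 0, 0] [[-0.011 -0.735]
 [-0.021 -0.94 ]]
[0, 0, 0.001] [[-0.003  1.29 ]
 [-0.006  1.749]]
```

Request:
move_arm --increments '[0,0,0,0,0,0,0.01,0,0,0,0,0,0,0.01,0,0,0,0,0,0,0.01,0,0,0,0,0,0,0.01,0,0,0,0,0,0,0.01,0,0,0,0,0,0,0.01,0,0,0,0,0,0,0.01,0,0,0,0,0,0,0.01]'

```text
time_s: 11.57
tcp_pos: [0.5299, 0.2127, 0.2281]
ee_rot: [[0.315, -0.82, 0.478], [0.454, 0.573, 0.682], [-0.833, 0.002, 0.553]]
wrist_force: [3.9, 2.5, -6.8]
gripper_width: 0.274
```

```bash
python3 - <<'E'
from h import *
np.set_printoptions(precision=4,suppress=True)
s=r.sense();p0,R0=s['tcp_pos'],s['ee_rot'];print(s['time_s'],p0,R0[:,0],s['joint_velocities'],s['wrist_force'],s['gripper_width']*87)
g=p0-.011*R0[:,0];print('along U',(g-PIN)@U,g[2])
a=r.capture('wrist')[:,:,::-1];cv2.imwrite("pics/wrist10.png",a)
cv2.imwrite("pics/cmp10.png",cv2.resize(a[90:240,275:375],(390,585),interpolation=cv2.INTER_CUBIC))
E
```

```text
11.5667 [0.5299 0.2127 0.2281] [ 0.3149  0.4543 -0.8333] [ 0.0307 -0.0419  0.0371 -0.0214  0.0484 -0.0511] [ 3.8885  2.5317 -6.7951] 23.860690811388597
along U 0.0014624112867736472 0.23727805315086645
```

View pics/cmp10.png

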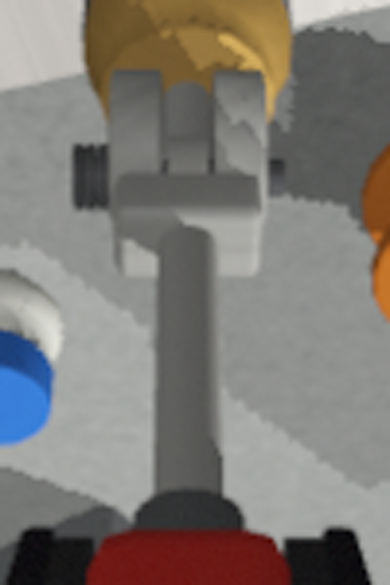

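The pose is steady: the fork is still at zoom row 177 and nothing is drifting. Handing in.

```bash
python3 - <<'E'
from station import r
print(r.finish_job()); s=r.sense(); print(s['time_s'],s['tcp_pos'],s['gripper_width']*87)
E
```

```text
the job is handed in; nothing more can be done
None
the job is handed in; nothing more can be done
```

I pushed the blue door shut, then gripped the red grip and swung the drain lever upright. I handed the job in at about 11.6 s, still holding the lever; no verdict is reported.

- **Door:** It met a firm stop at 21 N, well past the catch force, at the depth the shut-door geometry predicts. After I backed off, the side view showed it flush along its whole edge, and it still looked shut once the lever was up.
- **Lever angle:** The tool turned 68.6° from the rest stop, which puts the lever at about 1.20 rad. The wrist picture shows the pin about 2.5 px from where it sat before the swing. That allows up to about 1° of slip between pads and grip, so I estimate 1.20 to 1.21 rad.
- **Hold:** The fingers stayed at about 24 mm on the grip. Over the last 0.8 s the pose drifted by no more than 0.3 mm, with a wrist force of about 8 N.
- **Bystanders:** I touched none of the loose items, and they look unmoved in the last pictures. The peak force in the move readings was the 21 N on the door.
- **Disagreement:** The scene camera's view of the cabinet was 2 to 4 px off from the wrist camera's. I relied on the wrist camera, which matched the given sizes.

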